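# Load the condiment crocks into the counter station's wells

## Robot

A 6-joint arm with a two-finger parallel gripper is mounted at the origin on the work surface. World frame = base frame: x ahead of the robot, y to its left, z up, the work surface at z = 0. Lengths are in m, angles in rad, forces in N, time in s.
With the tool pointing down it reaches from about 0.35 to 0.775 m from the base axis. Payload 7.3 kg.
Tool frame: the origin (TCP) lies at the centre of the arm's flange, where the gripper is bolted on; the fingertips stand 178 mm ahead of it and the grasp point (between the pads) lies 159 mm ahead of it; z points along the fingers, y is the line along which they close (so a half turn about z gives the same grasp; the last joint's range is limited). The gripper opens to 92 mm and grips with 3 to 60 N. Pads are 19 mm wide; open, the fingers measure 130 mm over their backs; the gripper's body (75 mm by 190 mm) begins 47 mm behind the grasp point.
Start: joints at [-1.449, 0.342, 1.524, -0, 1.275, -0.146], TCP at [0.139, -0.506, 0.405] pointing down, gripper open.
Joint ranges: [-2.53, 2.53], [-0.77, 2.02], [0.04, 2.7], [-1, 4.14], [0.28, 2.66], [-3.11, 3.11]. Speed limits (rad/s): [2.57, 2.57, 3.14, 3.14, 3.14, 3.14].

## Interface

Orientations are given as [roll, pitch, yaw] about the fixed x, y, z axes, in that order (R = Rz(yaw) Ry(pitch) Rx(roll)).
In Python, from cell import telemetry, vision, ticket gives the robot as it stands.
- The arm moves only by the shell command python3 -m crank 'ROWS' [FORCE]. ROWS is JSON, a list of rows, each a list of 5 numbers: the gripper command: -1 is shut, 1 is fully open, values between are in proportion, then the shift along the tool's x, y, z in mm, then the turn about the tool's z in rad. In form: [[fingers, dx, dy, dz, roll], ...]. A call has 1 to 12 rows; each row is the pose to reach, as a shift and turn from the pose commanded when the call began, along the tool's axes at that moment; what a row does not reach only later rows make up. A row lasts 1/12 s, in which the tool goes at most 41.7 mm and 7.16 degrees, less where a joint would pass 70% of its speed; a pose out of reach is approached as far as the arm can. A call with a gripper value outside its range is refused whole. The fingers move at their own pace and stop on an object; FORCE is the grip in N (left out, the last holds). Time passes only in rows, so rows that repeat a pose let the fingers close. It gives the time, the measured TCP pose, the force, the opening and the grip force at its end, in the units of the state.
- telemetry.observe(): the state, without advancing time (a new reading comes with each control period).
- vision.read_camera(name): name is "scene" or "top"; returns (picture, depth): 480x640x3 uint8, red, green, blue; 480x640 float32, m along the optical axis (not along the pixel's ray), 0 where there is no reading.
- vision.get_calibration(name): a dict with "camera_matrix" (3x3 intrinsics, pixels), "dist" ([k1, k2, p1, p2, k3] as OpenCV has them; the pictures are not rectified), "rvec" (rotation vector, rad) and "tvec" (3), from world to camera coordinates, as OpenCV has them. Camera axes: x right, y down, z forward; pixel columns grow to the right and rows downward; lengths in m; the calibration is good to about 2 mm. A picture is of the moment at which its call begins. get_calibration takes no time and is no camera call.
- ticket.hand_in(): hands the job in; it is judged then, once.
The state is a dict: "time": time; "qpos": joint angles; "qvel": joint speeds; "joint_efforts": joint torques, N m; "tool_pos": TCP position; "tool_rot": TCP orientation; "contact_force": force on the tool from outside, world axes, zero at the start; "torque": the same for the moment, N m; "opening": finger opening in m; "grip_force": force on a finger pad.
Only numpy, scipy, OpenCV 4.12 (cv2) and the standard library are available. Lean on these libraries where they do the work, as an engineer would, in place of code of your own. Each camera call takes 0.05 s, during which the arm holds its last target. There are 200 camera calls.

## Task

Push the clear sliding cover of the steel condiment station fully back to open the two empty wells. Then slide the two loose white crocks, one after the other and without lifting them off the deck or toppling them, each into the well of its size, so that they drop in and stand level on the well's floor. Leave the crock already in its well, the shaker and the other things on the table alone.

Things in the scene. Friction and masses are not known exactly. Their poses are not given: they have to be found in the camera images.
- station: brushed-steel condiment station fixed on the table, a slab 260 mm (its x) by 500 mm (its y) with its flat deck 60 mm above the table. Origin: centre of its underside; x points away from the robot at yaw 0. Three round wells, 12 mm deep, lie in a row along y at x = +60 mm; the front of the deck (x from -130 to 0 mm) is a bare lane. Two rails stick out 130 mm behind it for the cover
- large_well (a point): centre of the mouth (deck height) of the large empty well, 94 mm in diameter, 12 mm deep; at (60, 140) mm in the station's frame; under the cover at first. Axes as the station's
- small_well (a point): centre of the mouth (deck height) of the small empty well, 76 mm in diameter, 12 mm deep; at (60, 20) mm in the station's frame; under the cover at first. Axes as the station's
- cover (a joint): the clear plastic cover's slide in m: about 0 = over both empty wells, grows as it is pushed away from the robot along the station's +x, 0.105 = fully back (wells free). Slides stiffly (about 2 N) and stays where it is left. The panel is 110 mm (x) by 270 mm (y), its top 8 mm above the deck, centred 80 mm towards +y of the station's middle
- cover_grip (a point): top centre of the cover's handle, a dark upright steel bar standing on the panel: 100 mm long along the station's y, 12 mm thick, its top 36 mm above the deck (28 mm above the panel); moves with the cover, at (50, 80) mm in the station's frame when closed
- large_crock: loose white crock with a flat pale wooden lid, a plain cylinder 84 mm in diameter, 40 mm tall with a 5 mm bevel round its foot, about 0.4 kg, standing on the deck's front lane; belongs in the large well and stands 28 mm out of it when home. Origin: centre of its underside, z up
- small_crock: loose white crock with a flat pale wooden lid, a plain cylinder 66 mm in diameter, 36 mm tall with a 5 mm bevel round its foot, about 0.25 kg, standing on the deck's front lane; belongs in the small well and stands 24 mm out of it when home. Origin: centre of its underside, z up
- seated_crock: the small crock's twin, 66 mm in diameter, already in the third well at (60, -130) mm in the station's frame; leave it alone. Origin: centre of its underside
- shaker: aluminium shaker, 48 mm wide, 75 mm tall, standing at the deck's -y end beside the seated crock; a bystander. Origin: centre of its underside
- paper_cup: open white paper cup, 110 mm tall, 84 mm across the mouth, standing on the table; a bystander. Origin: centre of its underside
- lidded_cup: take-away cup with a flat lid, 118 mm tall, 86 mm wide, on the table; a bystander. Origin: centre of its underside
- mug: white mug, 90 mm tall, 80 mm wide, on the table; a bystander. Origin: centre of its underside
Mind the look-alikes: they are no part of the job. Leave any orange look-alike of the small_crock alone.

How it is judged:
On the way, in this order (a step that is already met when the one before it is completed fails the run):
1. the cover is pushed fully back, both crocks still out of the wells (value of joint cover above 0.095 m and z of large_crock in the frame of large_well above -0.003 m and z of small_crock in the frame of small_well above -0.003 m), for 0.2 s.
2. one of the crocks, either one, is home in the well of its size (((horizontal distance between large_crock and large_well below 0.01 m and z of large_crock in the frame of large_well below -0.008 m and angle between large_crock's own z axis and vertical below 0.1 rad) or (horizontal distance between small_crock and small_well below 0.01 m and z of small_crock in the frame of small_well below -0.008 m and angle between small_crock's own z axis and vertical below 0.1 rad))), for 0.2 s.
At the end, for the whole second after the job is handed in: The cover is within 10 mm of fully back (slide above 0.095 m); the large crock is in the large well and the small crock in the small well, each within 10 mm of the well's axis, its underside at least 8 mm below the deck, within 0.1 rad of upright, and at rest (under 20 mm/s) (value of joint cover above 0.095 m and horizontal distance between large_crock and large_well below 0.01 m and z of large_crock in the frame of large_well below -0.008 m and angle between each of large_crock, small_crock's own z axis and vertical below 0.1 rad and horizontal distance between small_crock and small_well below 0.01 m and z of small_crock in the frame of small_well below -0.008 m and linear speed of each of large_crock, small_crock below 0.02 m/s); the robot touches nothing.
It fails at once if a crock is lifted more than 20 mm off the deck (z of any of large_crock, small_crock in the frame of station above 0.08 m).
It fails at once if a crock is tipped more than 50 degrees (angle between any of large_crock, small_crock's own z axis and vertical above 0.87 rad).
It fails at once if the crock already in its well, or the shaker, is moved more than 25 mm (distance of any of seated_crock, shaker from where it was at the start of the episode above 0.025 m).
It fails at once if a bystander on the table is moved more than 30 mm (distance of any of paper_cup, lidded_cup, mug from where it was at the start of the episode above 0.03 m).
It also fails if it takes over 72 s, if anything falls off the work surface, if the arm or the gripper's body presses on something with over 40 N, if the wrist force passes 120 N, or if a joint passes its speed limit or range.

## Working session

There is one attempt and no reset: what is moved stays moved. The work goes in short steps, Python scripts to look and compute and a shell command to move; the robot and the scene stay as the last step left them, time stands still between calls to the robot, and variables do not carry over. Pictures are saved under pics/ and viewed, at most 10 in all, crops included, and the job is handed in when it is done.

```bash
mkdir -p pics; ls
cat > h.py <<'E'
import numpy as np, cv2
from cell import telemetry, vision, ticket
def cap(n,f):
    p,d=vision.read_camera(n); cv2.imwrite(f'pics/{f}.png',p[:,:,::-1]); np.savez(f'pics/{f}.npz',p=p,d=d); return p,d
def cal(n):
    c=vision.get_calibration(n); return [np.array(c[k],float) for k in("camera_matrix","dist","rvec","tvec")]
def at_z(n,px,z):
    "pixels -> world points on plane z"
    K,D,r,t=cal(n); R=cv2.Rodrigues(r)[0]; t=t.ravel()
    u=cv2.undistortPoints(np.array(px,float).reshape(-1,1,2),K,D).reshape(-1,2)
    d=np.c_[u,np.ones(len(u))]@R; o=-R.T@t
    return o+d*((z-o[2])/d[:,2])[:,None]
def proj(n,P):
    K,D,r,t=cal(n); return cv2.projectPoints(np.array(P,float).reshape(-1,3),r,t,K,D)[0].reshape(-1,2)
def cloud(n,d):
    K,D,r,t=cal(n); R=cv2.Rodrigues(r)[0]; h,w=d.shape
    g=np.stack(np.meshgrid(np.arange(w),np.arange(h)),-1).reshape(-1,1,2).astype(float)
    u=cv2.undistortPoints(g,K,D).reshape(-1,2); z=d.reshape(-1,1)
    return ((np.c_[u,np.ones(len(u))]*z-t.ravel())@R).reshape(h,w,3)
E
python3 - <<'E'
from h import *
cap('top','top0');cap('scene','scene0'); print(telemetry.observe())
E
```

```text
pics
{'time': 0.1, 'qpos': array([-1.44899602e+00,  3.42646514e-01,  1.52489636e+00,  7.05053130e-06,
        1.27540700e+00, -1.45989982e-01]), 'qvel': array([ 0.00059758, -0.00037542, -0.0041208 , -0.00108251, -0.00013894,
       -0.00058521]), 'joint_efforts': array([ 3.22597538e-03, -4.32004023e+01, -2.44695157e+01,  7.19255162e-02,
        5.24943159e-02, -4.91762910e-05]), 'tool_pos': array([ 0.13892896, -0.50616526,  0.40412646]), 'tool_rot': array([-3.14025085e+00, -2.04108013e-04,  2.67788098e-01]), 'contact_force': array([ 0.15607406, -0.35383519, -0.48611599]), 'torque': array([0.03613796, 0.04520473, 0.01397142]), 'grip_force': 0.0, 'opening': 0.09170473420094888}
```

View pics/top0.png

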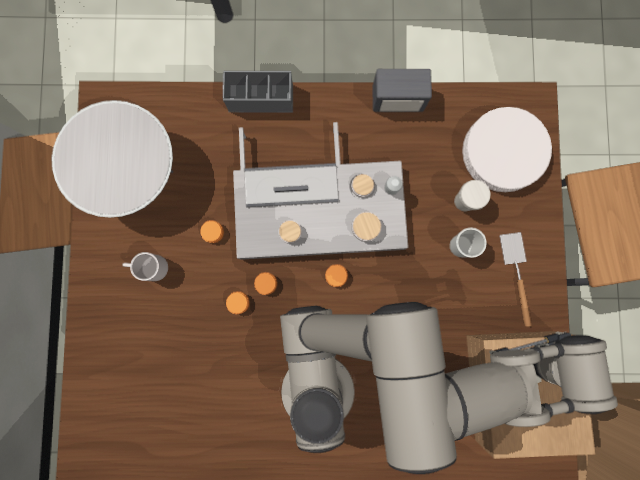

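View pics/scene0.png

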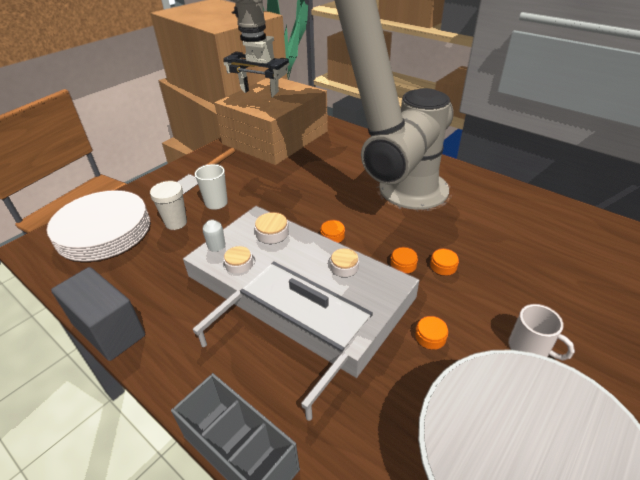

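The top view shows the station with corners at about (234,171), (401,162), (407,249) and (237,258), and the cover handle at (291,188). There are three wood-lidded crocks:
- (367,226): the larger lid, in the front lane, so this is large_crock.
- (290,231): the smaller lid, in the front lane, so this is small_crock.
- (362,185): beside the shaker, so this is the seated crock.

The orange ones on the table are look-alikes. I'll measure positions and check an enlarged crop.

Run:
```python
from h import *
z=np.load('pics/top0.npz');p,d=z['p'],z['d'];X=cloud('top',d)
def rep(name,m):
    m=m.astype(np.uint8);n,l,s,c=cv2.connectedComponentsWithStats(m)
    for i in range(1,n):
        if s[i,4]>60:
            P=X[l==i]; print(name,c[i].round(1),s[i,4],P.mean(0).round(4),P.min(0).round(3),P.max(0).round(3))
H=X[...,2]; box=np.zeros(H.shape,bool);box[110:290,190:440]=1
# lids by colour, deck slab by height
hsv=cv2.cvtColor(p,cv2.COLOR_RGB2HSV)
rep('lid',box&(hsv[...,1]>60)&(hsv[...,2]>150)&(H>0.07)&(d>0))
m=box&(H>0.045)&(H<0.2)&(d>0); n,l,s,c=cv2.connectedComponentsWithStats(m.astype(np.uint8)); i=1+s[1:,4].argmax()
q=X[(l==i)&(abs(H-0.06)<.006)];print('deck z',np.median(q[:,2]))
r=cv2.minAreaRect((q[:,:2]*1000).astype(np.float32));print(r,cv2.boxPoints(r).round(1).tolist())
rep('handle',box&(H>0.085)&(hsv[...,2]<120)&(d>0))
cv2.imwrite('pics/crop.png',cv2.resize(p[110:290,210:430,::-1],None,fx=3.3,fy=3.3,interpolation=cv2.INTER_CUBIC))
```

```text
lid [362.7 184.2] 336 [ 0.6032 -0.1327  0.0842] [ 0.574 -0.164  0.07 ] [ 0.636 -0.104  0.093]
lid [366.6 225.8] 578 [ 0.4789 -0.1418  0.1   ] [ 0.44  -0.181  0.088] [ 0.517 -0.103  0.11 ]
lid [289.5 230.9] 346 [0.4642 0.0788 0.0955] [0.435 0.049 0.087] [0.493 0.109 0.104]
deck z 0.06026107324989523
((600.0390625, -1.881011962890625), (392.73779296875, 500.5187683105469), 3.496983289718628) [[388.79998779296875, 235.89999389648438], [419.29998779296875, -263.70001220703125], [811.2999877929688, -239.6999969482422], [780.7999877929688, 259.8999938964844]]
handle [291.  188.6] 128 [0.5876 0.0755 0.0952] [0.58  0.029 0.086] [0.596 0.122 0.103]
```

View pics/crop.png

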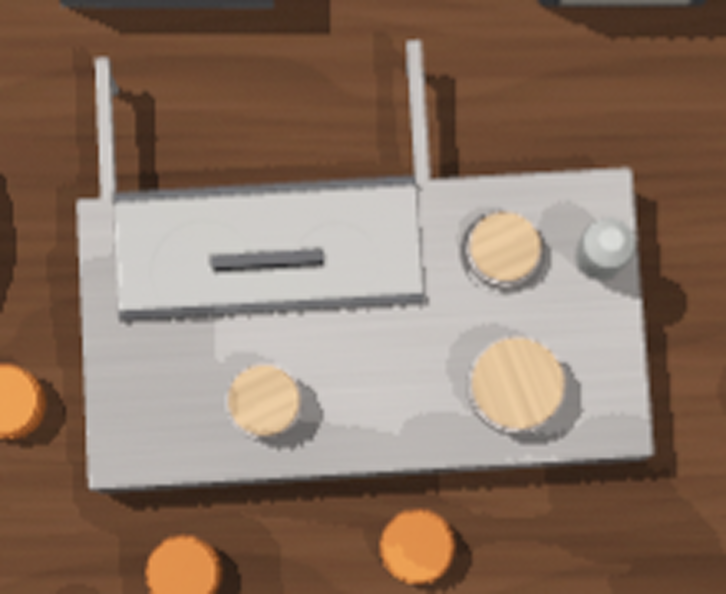

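The crop confirms it: the small loose crock is at crop (264,400), the large one at (517,383), and the seated one at (505,247) beside the shaker. The station's yaw is about 0.061. The small crock goes first, because the large one's lane to its well runs past it.

```bash
cat >> h.py <<'E'
C=np.array([.5345,-.0063]); PSI=.061
A=np.array([[np.cos(PSI),-np.sin(PSI)],[np.sin(PSI),np.cos(PSI)]])
def to_st(xy): return (np.array(xy)[:2]-C)@A*1000
def go(sx,sy,tip,yaw=PSI):
    "station mm + fingertip height mm -> shift in tool axes"
    from scipy.spatial.transform import Rotation as R
    s=telemetry.observe(); T=R.from_euler('xyz',s['tool_rot']).as_matrix()
    w=np.r_[C+A@[sx/1e3,sy/1e3],(tip+178)/1e3]
    print('t',s['time'],'now',to_st(s['tool_pos']).round(1),(s['tool_pos'][2]*1e3-178).round(1),'shift',(T.T@(w-s['tool_pos'])*1000).round(1),'roll',round(s['tool_rot'][2]-yaw,3))
E
python3 -c "
from h import *
go(15,80,227)"
```

```text
t 0.1 now [-425.3 -474.8] 226.1 shift [ 5.448e+02 -4.526e+02 -2.000e-01] roll 0.207
```

```bash
python3 -m crank '[[-1,545,-453,0,0.207],[-1,545,-453,0,0.207],[-1,545,-453,0,0.207],[-1,545,-453,0,0.207],[-1,545,-453,0,0.207],[-1,545,-453,0,0.207],[-1,545,-453,0,0.207],[-1,545,-453,0,0.207],[-1,545,-453,0,0.207],[-1,545,-453,0,0.207],[-1,545,-453,0,0.207],[-1,545,-453,0,0.207]]' 20; python3 -c "
from h import *
go(15,80,227)"
```

```text
time: 1.1
tool_pos: [0.4258, -0.0942, 0.4046]
tool_rot: [3.141, 0.0, 0.061]
contact_force: [0.9, -1.5, 0.2]
opening: 0.0165
grip_force: 0.0
t 1.1 now [-113.9  -81.1] 226.6 shift [ 128.8 -161.2   -0.4] roll -0.0
```

```bash
python3 -m crank '[[-1,129,-161,0,0],[-1,129,-161,0,0],[-1,129,-161,0,0],[-1,129,-161,0,0],[-1,129,-161,0,0],[-1,129,-161,0,0],[-1,129,-161,60,0],[-1,129,-161,100,0],[-1,129,-161,130,0],[-1,129,-161,145,0],[-1,129,-161,148,0],[-1,129,-161,148,0]]'
python3 - <<'E'
from h import *
cap('scene','s1');go(30,80,78);print(telemetry.observe()['contact_force'])
E
```

```text
time: 2.1
tool_pos: [0.5439, 0.072, 0.2556]
tool_rot: [-3.141, 0.003, 0.061]
contact_force: [-0.4, -0.6, 1.1]
opening: 0.0007
grip_force: 0.0
t 2.15 now [14.8 77.6] 79.3 shift [15.2 -2.4  1.3] roll -0.0
[-0.32615189  0.2452949   0.80046275]
```

View pics/s1.png

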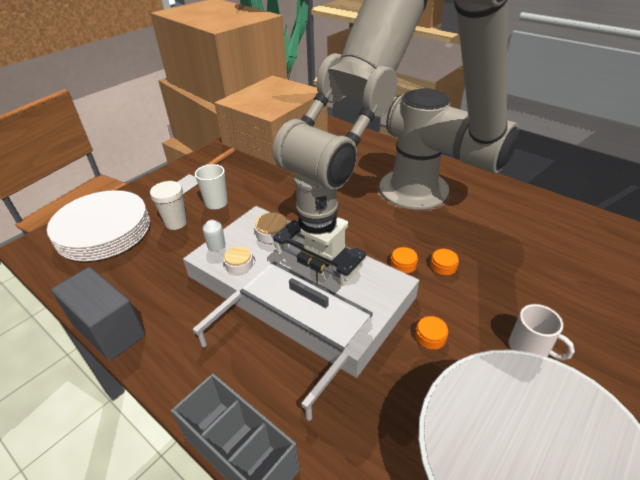

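The closed fingertips at about (318,280) sit just in front of the handle at (309,293). Now I push.

```bash
python3 -m crank '[[-1,12,-2,1,0],[-1,22,-2,1,0],[-1,32,-2,1,0],[-1,42,-2,1,0],[-1,52,-2,1,0],[-1,62,-2,1,0],[-1,72,-2,1,0],[-1,82,-2,1,0],[-1,92,-2,1,0],[-1,100,-2,1,0],[-1,108,-2,1,0],[-1,114,-2,1,0]]'
python3 - <<'E'
from h import *
go(139,80,78)
E
```

```text
time: 3.15
tool_pos: [0.6586, 0.0811, 0.2584]
tool_rot: [3.141, -0.003, 0.061]
contact_force: [-2.0, 0.6, 1.6]
opening: 0.0004
grip_force: 1.2
t 3.15 now [129.2  79.7] 80.4 shift [ 9.8 -0.3  2.5] roll -0.0
```

```bash
python3 -m crank '[[-1,4,0,1,0],[-1,7,0,1,0],[-1,10,0,1,0],[-1,13,0,1,0],[-1,13,0,1,0]]'; python3 -c "
from h import *
go(139,80,78)"
```

```text
time: 3.57
tool_pos: [0.6687, 0.0818, 0.2555]
tool_rot: [3.141, 0.009, 0.061]
contact_force: [-17.8, -2.4, 13.0]
opening: 0.0004
grip_force: 9.1
t 3.5667 now [139.3  79.8] 77.5 shift [-0.3 -0.2 -0.5] roll 0.0
```

It has reached the stop (17.8 N). I'll back off, rise, and look from the top.

```bash
python3 -m crank '[[-1,0,0,0,0],[-1,-15,0,0,0],[-1,-25,0,0,0],[0,-30,0,-40,0],[1,-60,0,-80,0],[1,-100,0,-80,0],[1,-140,0,-80,0],[1,-180,0,-80,0],[1,-205,-9,-80,0],[1,-205,-9,-80,0],[1,-205,-9,-80,0]]'
python3 - <<'E'
from h import *
p,d=cap('top','top1');go(-65,89,72)
cv2.imwrite('pics/crop1.png',cv2.resize(p[110:290,210:430,::-1],None,fx=3.3,fy=3.3,interpolation=cv2.INTER_CUBIC))
X=cloud('top',d);hsv=cv2.cvtColor(p,cv2.COLOR_RGB2HSV)
m=(X[...,2]>.085)&(X[...,2]<.105)&(hsv[...,2]<120);m[:120]=0;m[185:]=0;m[:,:235]=0;m[:,335:]=0
P=X[m];print(m.sum(),to_st(P.mean(0)),P.min(0),P.max(0))
E
```

```text
time: 4.48
tool_pos: [0.4651, 0.0787, 0.3357]
tool_rot: [3.141, -0.003, 0.061]
contact_force: [0.6, -0.1, 0.3]
opening: 0.0492
grip_force: 0.0
t 4.5333 now [-63.   88.8] 157.6 shift [-2.3 -0.2 85.6] roll 0.0
140 [152.33721074  78.91413057] [0.67352076 0.03563377 0.08531524] [0.69160686 0.12871221 0.10293969]
```

View pics/crop1.png

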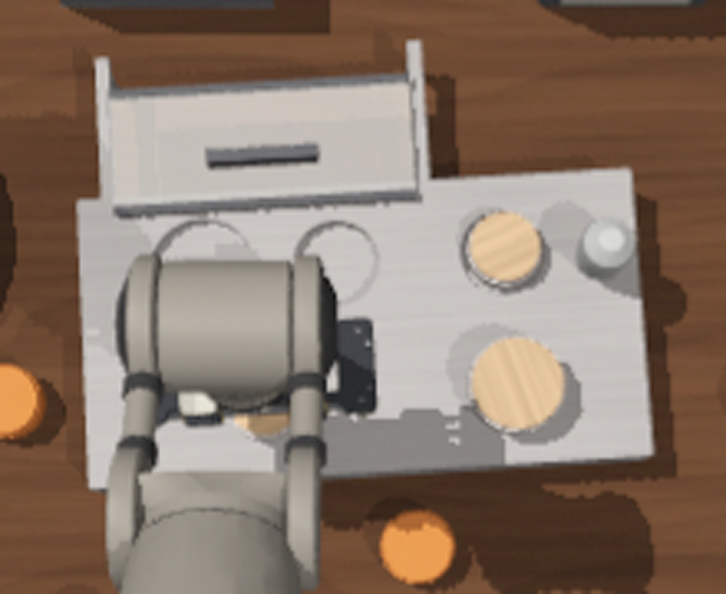

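The cover is back against its stop, with the handle at crop (262,155). The small well shows at crop (338,262) and the large well's rim at about (203,225 top). The gripper is over the small crock. I'll check the well position and descend.

```bash
python3 - <<'E'
from h import *
px=[[210+338/3.3-.35,110+262/3.3-.35]]
print(to_st(at_z('top',px,.06)[0]))
# station deck corners refit from crop edges: (78,200),(630,168),(652,456),(90,489)
for c in [(78,200),(630,168),(652,456),(90,489)]: print(to_st(at_z('top',[[210+c[0]/3.3-.35,110+c[1]/3.3-.35]],.06)[0]).round(1))
go(-65,89,72)
E
python3 -m crank '[[1,-2,0,30,0],[1,-2,0,30,0],[1,-2,0,30,0],[1,-2,0,30,0],[1,-2,0,60,0],[1,-2,0,75,0],[1,-2,0,84,0],[1,-2,0,85,0],[1,-2,0,85,0]]'
```

```text
[60.30707672 18.00166554]
[130.5 248.3]
[ 130.9 -250.2]
[-130.6 -249.9]
[-130.4  248.3]
t 4.5333 now [-63.   88.8] 157.6 shift [-2.3 -0.2 85.6] roll 0.0
time: 5.28
tool_pos: [0.4642, 0.0783, 0.2501]
tool_rot: [3.141, -0.0, 0.061]
contact_force: [0.2, -0.2, 0.3]
opening: 0.0915
grip_force: 0.0
```

The frame is good to about 1 mm. Now I grip gently.

```bash
python3 -m crank '[[-1,0,0,0,0],[-1,0,0,0,0],[-1,0,0,0,0],[-1,0,0,0,0],[-1,0,0,0,0],[-1,0,0,0,0],[-1,0,0,0,0],[-1,0,0,0,0]]' 10; python3 -c "
from h import *
go(60,19,72)"
```

```text
time: 5.95
tool_pos: [0.4638, 0.0785, 0.2502]
tool_rot: [-3.141, -0.001, 0.061]
contact_force: [-1.3, 3.1, 6.1]
opening: 0.0659
grip_force: 10.0
t 5.95 now [-65.4  88.9] 72.2 shift [125.4  69.9   0.4] roll -0.0
```

```bash
python3 -m crank '[[-1,6,4,0,0],[-1,18,10,0,0],[-1,30,17,0,0],[-1,42,24,0,0],[-1,54,31,0,0],[-1,66,37,0,0],[-1,78,44,0,0],[-1,90,50,0,0],[-1,102,57,0,0],[-1,112,62,0,0],[-1,121,67,0,0],[-1,125,70,0,0]]'; python3 -c "
from h import *
p,d=cap('scene','s2')
cv2.imwrite('pics/s2c.png',cv2.resize(p[180:380,170:430,::-1],None,fx=3,fy=3,interpolation=cv2.INTER_CUBIC))
go(60,19,72)"
```

```text
time: 6.95
tool_pos: [0.5933, 0.0155, 0.249]
tool_rot: [3.141, 0.001, 0.061]
contact_force: [0.5, -0.7, -3.3]
opening: 0.0657
grip_force: 10.0
t 7.0 now [60.2 17.8] 71.0 shift [-0.2 -1.2 -1. ] roll -0.001
```

View pics/s2c.png

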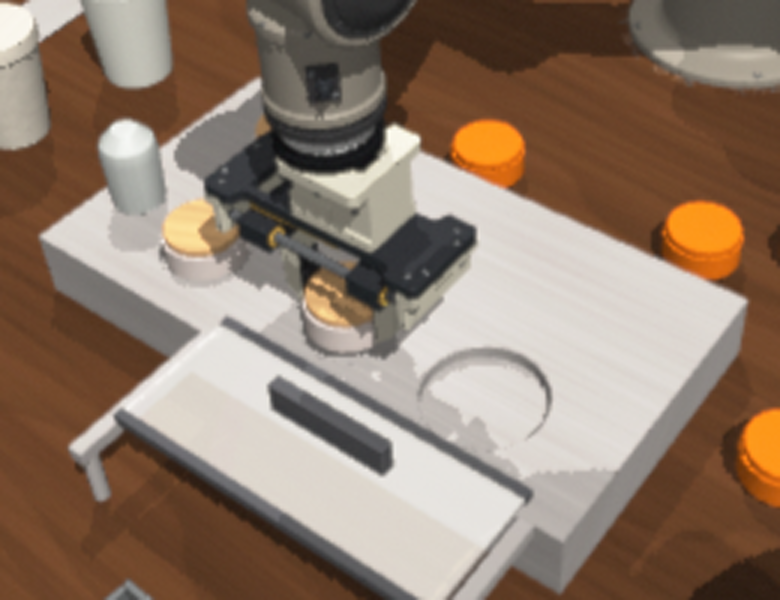

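The small crock is held over its well at crop (340,310). I'll release it, let it drop, and rise.

```bash
python3 -m crank '[[1,0,-1,0,0],[1,0,-1,0,0],[1,0,-1,0,0],[1,0,-1,0,0],[1,0,-1,0,0],[1,0,-1,0,0],[1,0,-1,0,0],[1,0,-1,-40,0],[1,0,-1,-80,0],[1,-40,-1,-85,0],[1,-80,-1,-85,0],[1,-80,-1,-85,0]]'
python3 - <<'E'
from h import *
go(-64,-131,160)
p,d=cap('top','top2');X=cloud('top',d);p2,d2=cap('scene','s3');X2=cloud('scene',d2)
for n,p,X in(('top',p,X),('scene',p2,X2)):
    hsv=cv2.cvtColor(p,cv2.COLOR_RGB2HSV)
    m=(X[...,2]>.07)&(X[...,2]<.11)&(hsv[...,1]>60)&(hsv[...,2]>140)
    N,l,s,c=cv2.connectedComponentsWithStats(m.astype(np.uint8))
    for i in range(1,N):
        if s[i,4]>60:
            P=X[l==i];e=to_st
            S=(P[:,:2]-C)@A*1000; print(n,c[i].round(),s[i,4],S.mean(0).round(1),((S.min(0)+S.max(0))/2).round(1),np.median(P[:,2]).round(4))
E
```

```text
time: 8.0
tool_pos: [0.5053, 0.0128, 0.3331]
tool_rot: [-3.14, 0.011, 0.061]
contact_force: [0.3, 0.7, -0.5]
opening: 0.0921
grip_force: 0.0
t 8.0 now [-27.9  20.9] 155.1 shift [-36.1 151.9  -4.7] roll 0.0
top [363. 184.] 335 [  60.9 -130.3] [  62.5 -131.7] 0.0841
top [367. 226.] 582 [ -63.6 -131.8] [ -63.7 -132.2] 0.1001
scene [267.  57.] 285 [-999.8 -967.3] [-1002.1  -966.7] 0.0902
scene [228.  71.] 96 [-775.1 -998.8] [-775.8 -999.3] 0.0906
scene [54. 96.] 63 [ -177.5 -1346.6] [ -172.9 -1348.5] 0.108
scene [ 18. 110.] 81 [  -28.2 -1330.6] [  -31.9 -1332.8] 0.1074
scene [276. 139.] 70 [-414.  -412.3] [-414.9 -412. ] 0.0918
scene [269. 222.] 451 [ -58.2 -131.1] [ -60.8 -130.5] 0.1009
scene [237. 256.] 401 [  64.3 -126.1] [  61.8 -126.6] 0.0848
scene [286. 281.] 478 [62.4 22.2] [60.7 20.3] 0.0847
```

The small crock is home: its lid is at 0.084 m, which is 60 mm deck − 12 + 36. Next is the large crock at station (−64,−132).

```bash
python3 -m crank '[[1,-36,153,-5,0],[1,-36,153,-5,0],[1,-36,153,-5,0],[1,-36,153,-5,0],[1,-36,153,-5,0],[1,-36,153,-5,0],[1,-36,153,-5,0]]'; python3 -c "
from h import *
go(-64,-132,74)"
```

```text
time: 8.68
tool_pos: [0.4869, -0.1427, 0.3396]
tool_rot: [-3.141, -0.0, 0.06]
contact_force: [-0.8, 0.3, -0.3]
opening: 0.0919
grip_force: 0.0
t 8.6833 now [ -55.9 -133.2] 161.6 shift [-8.2 -1.2 87.6] roll -0.001
```

```bash
python3 -m crank '[[1,-8,-1,20,0],[1,-8,-1,45,0],[1,-8,-1,55,0],[1,-8,-1,62,0],[1,-8,-1,69,0],[1,-8,-1,76,0],[1,-8,-1,83,0],[1,-8,-1,87,0],[1,-8,-1,87,0]]'; python3 -c "
from h import *
go(-64,-132,73)"
```

```text
time: 9.43
tool_pos: [0.478, -0.1421, 0.252]
tool_rot: [-3.141, 0.001, 0.061]
contact_force: [-0.1, -0.5, 0.1]
opening: 0.0917
grip_force: 0.0
t 9.4333 now [ -64.7 -132.1] 74.0 shift [ 0.7 -0.1  1. ] roll -0.0
```

```bash
python3 -m crank '[[-1,0,0,1,0],[-1,0,0,1,0],[-1,0,0,1,0],[-1,0,0,1,0],[-1,0,0,1,0],[-1,0,0,1,0]]' 12; python3 -c "
from h import *
go(-64,139,73)"
```

```text
time: 9.93
tool_pos: [0.4781, -0.1422, 0.2518]
tool_rot: [3.141, -0.0, 0.061]
contact_force: [-0.1, 0.7, -1.4]
opening: 0.0837
grip_force: 12.0
t 9.9333 now [ -64.6 -132.2] 73.8 shift [   0.5 -271.2    0.8] roll -0.0
```

Gripped (83.7 mm). Sliding along the lane.

```bash
python3 -m crank '[[-1,0,-8,0,0],[-1,0,-28,0,0],[-1,0,-54,0,0],[-1,0,-80,0,0],[-1,0,-106,0,0],[-1,0,-132,0,0],[-1,0,-158,0,0],[-1,0,-184,0,0],[-1,0,-210,0,0],[-1,0,-236,0,0],[-1,0,-260,0,0],[-1,0,-271,0,0]]'; python3 -m crank '[[-1,0,0,0,0],[-1,0,0,0,0],[-1,0,0,0,0]]'; python3 -c "
from h import *
go(60,139,73)"
```

```text
time: 10.93
tool_pos: [0.4609, 0.1307, 0.2518]
tool_rot: [-3.142, -0.0, 0.063]
contact_force: [-0.3, -2.3, -0.8]
opening: 0.0836
grip_force: 12.0
time: 11.18
tool_pos: [0.4617, 0.1277, 0.2518]
tool_rot: [3.142, -0.0, 0.06]
contact_force: [-0.8, 2.0, 0.8]
opening: 0.0833
grip_force: 12.0
t 11.1833 now [-64.5 138.2] 73.8 shift [124.5  -0.8   0.9] roll -0.001
```

```bash
python3 -m crank '[[-1,6,-1,0,0],[-1,18,-1,0,0],[-1,30,-1,0,0],[-1,42,-1,0,0],[-1,54,-1,0,0],[-1,66,-1,0,0],[-1,78,-1,0,0],[-1,90,-1,0,0],[-1,102,-1,0,0],[-1,112,-1,0,0],[-1,121,-1,0,0],[-1,125,-1,0,0]]'; python3 -m crank '[[-1,0,0,0,0],[-1,0,0,0,0]]';python3 -c "
from h import *
p,d=cap('scene','s4')
cv2.imwrite('pics/s4c.png',cv2.resize(p[180:380,170:430,::-1],None,fx=3,fy=3,interpolation=cv2.INTER_CUBIC))
go(60,139,73)"
```

```text
time: 12.18
tool_pos: [0.5875, 0.1352, 0.2511]
tool_rot: [3.141, 0.0, 0.059]
contact_force: [0.5, -0.8, -2.6]
opening: 0.0835
grip_force: 12.0
time: 12.35
tool_pos: [0.5861, 0.136, 0.2511]
tool_rot: [3.141, 0.002, 0.06]
contact_force: [-0.6, 0.7, -4.4]
opening: 0.0832
grip_force: 12.0
t 12.4 now [ 60.  139.1] 73.2 shift [0.  0.1 0.2] roll -0.001
```

View pics/s4c.png

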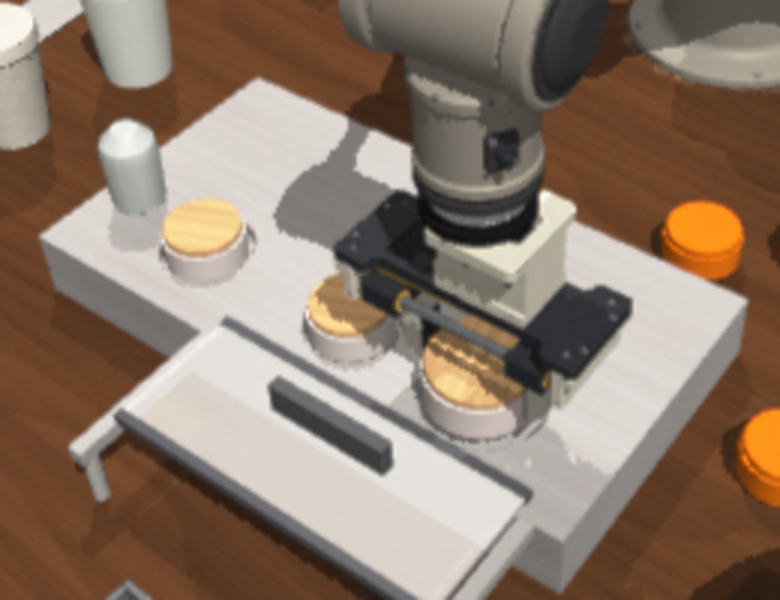

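The large crock is held over its well at crop (480,385), and its 4 N weight is hanging on the gripper. The small one is level at (350,315). I'll release the large crock and rise.

```bash
python3 -m crank '[[1,0,0,0,0],[1,0,0,0,0],[1,0,0,0,0],[1,0,0,0,0],[1,0,0,0,0],[1,0,0,-20,0],[1,0,0,-50,0],[1,0,0,-85,0],[1,-40,0,-90,0],[1,-80,0,-90,0],[1,-120,0,-90,0],[1,-150,0,-90,0]]'
python3 - <<'E'
from h import *
p2,d2=cap('scene','s5');p,d=cap('top','top3')
for n,p,X in(('top',p,cloud('top',d)),('scene',p2,cloud('scene',d2))):
    hsv=cv2.cvtColor(p,cv2.COLOR_RGB2HSV); S=((X[...,:2]-C)@A*1000)
    m=(X[...,2]>.07)&(X[...,2]<.11)&(hsv[...,1]>60)&(hsv[...,2]>140)&(abs(S[...,1])<250)&(abs(S[...,0])<130)
    N,l,s,c=cv2.connectedComponentsWithStats(m.astype(np.uint8))
    for i in range(1,N):
        if s[i,4]>60:
            P=X[l==i];Q=S[l==i]; pl=np.linalg.lstsq(np.c_[P[:,:2],np.ones(len(P))],P[:,2],rcond=None)[0]
            print(n,c[i].round(),s[i,4],((Q.min(0)+Q.max(0))/2).round(1),np.median(P[:,2]).round(4),'tilt',pl[:2].round(3))
cv2.imwrite('pics/s5c.png',cv2.resize(p2[180:380,170:430,::-1],None,fx=3,fy=3,interpolation=cv2.INTER_CUBIC))
E
```

```text
time: 13.4
tool_pos: [0.4336, 0.1277, 0.3418]
tool_rot: [3.141, 0.001, 0.061]
contact_force: [0.4, -0.3, -0.2]
opening: 0.0919
grip_force: 0.0
top [363. 184.] 336 [  62.8 -131.8] 0.0838 tilt [-0.021  0.015]
top [271. 189.] 556 [ 60.5 137.4] 0.0875 tilt [ 0.004 -0.003]
top [312. 188.] 334 [59.5 17.8] 0.084 tilt [-0.006  0.001]
scene [237. 256.] 398 [  62.2 -126.8] 0.0848 tilt [-0.018 -0.013]
scene [286. 281.] 481 [60.7 20. ] 0.0847 tilt [-0.02  -0.018]
scene [330. 304.] 934 [ 61.4 139.7] 0.0889 tilt [-0.015 -0.001]
```

View pics/s5c.png

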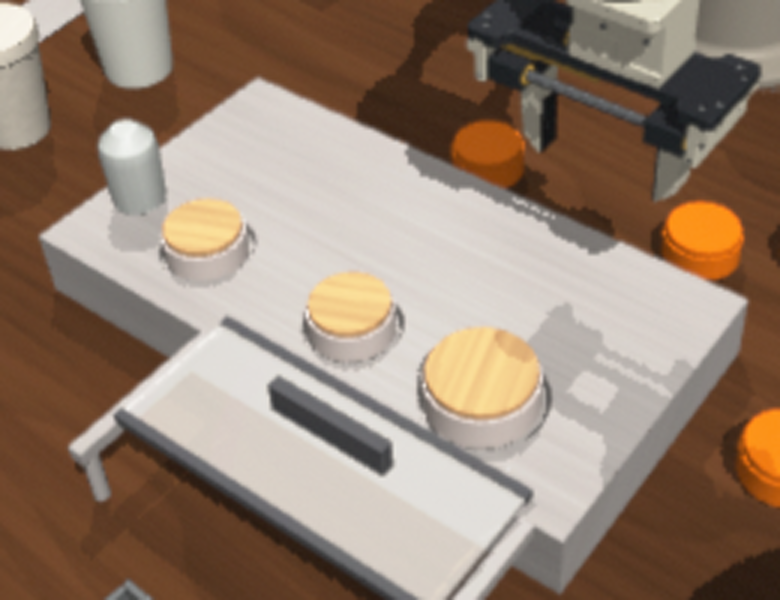

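Both crocks stand level in their wells, small at (350,315) and large at (482,385). The cover is back and the arm is clear.

```bash
python3 -c "
from cell import ticket; print(ticket.hand_in())"
```

```text
the job is handed in; nothing more can be done
None
```

I handed the job in at about 13.5 s of the 72 s limit: the cover is fully back, the small and large crocks stand level in their wells, and the bystanders were left alone; the hand-in gave no verdict, so the result rests on my last camera check.

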